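Lay out dosing beakers and open the child-safe medicine bottle

ROBOT

A 6-joint arm with a two-finger parallel gripper is mounted at the origin on a cart in front of the work surface, level with it; the furniture and walls round the work are solid. World frame = base frame: x ahead of the robot, y to its left, z up, the work surface at z = 0. Lengths are in m, angles in rad, forces in N, time in s.
With the tool pointing down it reaches from about 0.275 to 0.75 m from the base axis. Payload 10.2 kg.
Tool frame: the origin (TCP) lies midway between the tips of the shut fingers; the grasp point (between the pads) lies 19 mm behind it (arm.hold_point_z is the distance from the TCP to the grasp point, in m); z points along the fingers, y is the line along which they close (so a half turn about z gives the same grasp; the last joint's range is limited). The gripper opens to 88 mm and grips with 3 to 60 N. Pads are 18 mm wide; open, the fingers measure 123 mm over their backs; the gripper's body (75 mm by 187 mm) begins 45 mm behind the grasp point.
Start: joints at [0.931, 0.313, 1.498, -0, 1.331, -0.223], TCP at [0.213, 0.48, 0.239] pointing down, gripper open.
Joint ranges: [-2.94, 2.94], [-0.97, 2.17], [0.19, 2.56], [-1.23, 4.37], [0.02, 3.11], [-2.88, 2.88]. Speed limits (rad/s): [2.39, 2.39, 3.01, 3.14, 3.14, 3.14].

INTERFACE

Orientations are given as a unit quaternion [w, x, y, z].
In Python, from cell import arm gives the robot as it stands. The module is installed in compiled form; this text tells all that it offers.
- The arm moves only by the shell command python3 -m crank 'ROWS' [FORCE]. ROWS is JSON, a list of rows, each a list of 5 numbers: the closure in counts, from 0 (fully open) to 255 (shut), then the shift along the world's x, y, z in m, then the turn about the world's z in rad. A call has 1 to 8 rows; each row is the pose to reach, as a shift and turn from the pose commanded when the call began; what a row does not reach only later rows make up. A row lasts 1/10 s, in which the tool goes at most 50 mm and 8.59 degrees, less where a joint would pass 70% of its speed; a pose out of reach is approached as far as the arm can. A call with a gripper value outside its range is refused whole. The fingers move at their own pace and stop on an object; FORCE is the grip in N (left out, the last holds). Time passes only in rows, so rows that repeat a pose let the fingers close. It gives the time, the measured TCP pose, the force, the opening and the grip force at its end, in the units of the state.
- arm.read_state(): the state, without advancing time (a new reading comes with each control period).
- arm.capture(name): name is "side" or "top"; returns (picture, depth): 420x560x3 uint8, blue, green, red; 420x560 float32, m along the optical axis (not along the pixel's ray), 0 where there is no reading.
- arm.camera_model(name): a dict with "fx", "fy", "cx", "cy" (pixels), "k1" (the pictures are not rectified: a ray, as slopes to the right and down, at radius r is drawn at 1 + k1 r^2 times it, then the intrinsics apply), "R" (3x3) and "t" (3): a world point X has camera coordinates R X + t. Camera axes: x right, y down, z forward; pixel columns grow to the right and rows downward; lengths in m; the calibration is good to about 2 mm. A picture is of the moment at which its call begins. camera_model takes no time and is no camera call.
- arm.hand_in(): hands the job in; it is judged then, once.
The state is a dict: "time_s": time; "q": joint angles; "qd": joint speeds; "joint_efforts": joint torques, N m; "eef_pos": TCP position; "tool_rot": TCP orientation; "force": force on the tool from outside, world axes, zero at the start; "moment": the same for the moment, N m; "opening": finger opening in m; "grasp_force": force on a finger pad.
Only numpy, scipy, OpenCV 4.12 (cv2) and the standard library are available. Lean on these libraries where they do the work, as an engineer would, in place of code of your own. Each camera call takes 0.05 s, during which the arm holds its last target. There are 200 camera calls.

TASK

Get ready to give out medicine: first stand the two steel beakers in the grey tray, the narrow one in either well of the narrow row and the wide one in either well of the wide row, and let them go. Then open the taller of the two brown bottles: press its child-safe cap down, keep it pressed while you twist it anticlockwise (from above) until it is free, lift it off and finish still holding it level in the gripper, about 6 cm straight above where it sat. Leave the shorter bottle closed and the carton and plaster roll where they are.

Things in the scene. Friction and masses are not known exactly. Their poses are not given: they have to be found in the camera images.
- tall_bottle: the taller bottle: brown medicine bottle, body 62 mm across, clamped in a round holder fixed to the table (94 mm across), cannot move; origin on the table on the axis of bottle and cap, z up. Closed cap: 125 to 155 mm above the table. The shoulder begins 14 mm below the closed cap's underside.
- tall_cap: cap of the taller bottle: white round safety cap with a ribbed rim, 50 mm across, 30 mm high; origin at the centre of its underside, z up along the bottle's axis. 30 g. Closed, its x axis points as the bottle's. Pressed more than 4.5 mm (6 to 8 is safe) it turns anticlockwise from above; it lifts off at 51 to 69 degrees of turn (60 is best; stop at 69). It clears the neck after 10 mm of lift.
- tall_bottle_seal (a joint): spring seal in the neck of the taller bottle, under the cap, that follows its pressing: m pressed down, 0 at rest, 0.009 bottomed. It resists with 4 N at first, 6.5 N at 5 mm, 8.5 N at 9 mm.
- short_bottle: the shorter look-alike bottle, to be left closed: brown medicine bottle, body 62 mm across, clamped in a round holder fixed to the table (94 mm across), cannot move; origin on the table on the axis of bottle and cap, z up. Closed cap: 85 to 115 mm above the table. The shoulder begins 14 mm below the closed cap's underside.
- short_cap: cap of the shorter bottle, to be left alone: white round safety cap with a ribbed rim, 50 mm across, 30 mm high; origin at the centre of its underside, z up along the bottle's axis. Same cap and lock as the taller bottle's.
- tray: grey dosing tray fixed to the table, 135 x 135 x 22 mm, two wells in each of two rows along its y axis: narrow wells on its -x side, wide wells on its +x side, 64 mm between well centres; origin at the centre of its underside, z up
- tray_hole0 (a point): mouth centre of a narrow well: 32 mm across, 14 mm deep, floor 8 mm above the table
- tray_hole1 (a point): mouth centre of a narrow well: 32 mm across, 14 mm deep, floor 8 mm above the table
- tray_hole2 (a point): mouth centre of a wide well: 42 mm across, 14 mm deep, floor 8 mm above the table
- tray_hole3 (a point): mouth centre of a wide well: 42 mm across, 14 mm deep, floor 8 mm above the table
- narrow_beaker: steel dosing beaker, open-topped straight cup, 28 mm across, 60 mm high, 50 g, standing upright; origin at the centre of its underside, z up
- wide_beaker: steel dosing beaker, open-topped straight cup, 38 mm across, 60 mm high, 50 g, standing upright; origin at the centre of its underside, z up
- ampoule_box: bystander: flat carton 64 x 91 x 36 mm; origin at the centre of its underside
- plaster_roll: bystander: small white roll of plaster, 45 x 33 x 38 mm; origin at the centre of its underside
Mind the look-alikes: they are no part of the job. Leave any blue look-alike of the short_bottle alone.

How it is judged:
By the outcome, as a careful person would: the job done as asked, in the order asked, and still so for the second after the job is handed in, while the arm keeps its last pose, push and grip.
It also fails if it takes over 64 s, if anything falls off the work surface, if the arm or the gripper's body presses on something with over 40 N, if the wrist force passes 120 N, or if a joint passes its speed limit or range.

## Working session

There is one attempt and no reset: what is moved stays moved. The work goes in short steps, Python scripts to look and compute and a shell command to move; the robot and the scene stay as the last step left them, time stands still between calls to the robot, and variables do not carry over. Pictures are saved under pics/ and viewed, at most 13 in all, crops included, and the job is handed in when it is done.

```bash
mkdir -p pics; cat > h.py <<'E'
import numpy as np, cv2
from cell import arm
def snap(n,f):
    im,d=arm.capture(n); cv2.imwrite(f'pics/{f}.png',im); np.savez(f'/tmp/{f}.npz',im=im,d=d); return im,d
def world(n,d):
    m=arm.camera_model(n); h,w=d.shape
    v,u=np.mgrid[0:h,0:w].astype(float)
    K=np.array([[m['fx'],0,m['cx']],[0,m['fy'],m['cy']],[0,0,1]])
    p=cv2.undistortPoints(np.stack([u.ravel(),v.ravel()],1)[:,None],K,np.array([m['k1'],0,0,0.]))[:,0]
    c=np.c_[p,np.ones(len(p))]*d.reshape(-1,1)
    X=(c-np.array(m['t']))@np.array(m['R'])
    X[d.ravel()<=0]=np.nan
    return X.reshape(h,w,3)
E
python3 - <<'E'
from h import *
for n in('top','side'):
    im,d=snap(n,n+'0'); W=world(n,d); np.save(f'/tmp/{n}W.npy',W)
    m=arm.camera_model(n); print(n,-np.array(m['R']).T@m['t'],(d<=0).mean(),m['fx'])
s=arm.read_state();print(s['eef_pos'],s['tool_rot'],s['force'],s['opening'],s['time_s'])
E
```

```text
top [0.41899232 0.04294868 1.23458913] 0.004268707482993198 424.4749755518664
side [0.44989086 0.93941494 0.74397349] 0.003915816326530612 477.0058046976367
[0.21242251 0.47987904 0.23825027] [-2.25293521e-04  2.06877880e-01  9.78366616e-01 -5.06206495e-04] [ 0.22861253 -0.03099114 -0.20267388] 0.08797113266870392 0.1
```

View pics/top0.png

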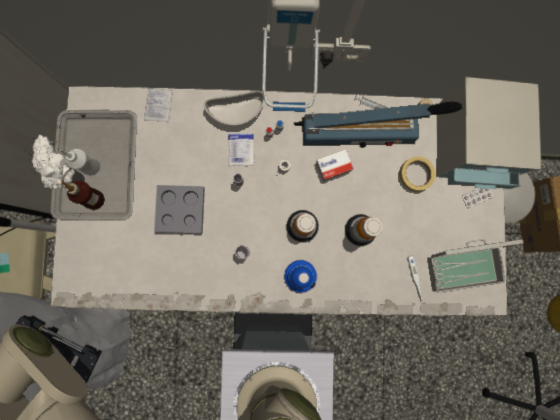

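View pics/side0.png

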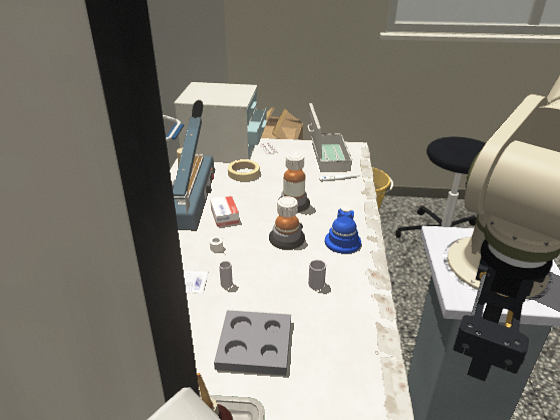

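The top view shows the tray at (180,210), with larger wells in the upper row. The beakers are at (238,180) and (241,254). The brown bottles are at (303,226) and (364,229), the blue look-alike at (300,277), the carton at (335,165) and the roll at (285,167). The right-hand brown bottle looks taller in the side view, so I'll measure both.

```bash
python3 - <<'E'
from h import *
T=np.load('/tmp/topW.npy');S=np.load('/tmp/sideW.npy')
def circ(P):
    A=np.c_[2*P[:,0],2*P[:,1],np.ones(len(P))]; s=np.linalg.lstsq(A,(P[:,:2]**2).sum(1),rcond=None)[0]
    return s[:2],np.sqrt(s[2]+s[0]**2+s[1]**2)
for n,(u,v,r) in dict(b1=(303,226,22),b2=(366,229,24),blue=(300,277,22),bkN=(238,180,10),bkW=(241,254,12),tray=(180,210,32),roll=(285,167,9),box=(335,165,20)).items():
    P=T[v-r:v+r,u-r:u+r].reshape(-1,3);P=P[np.isfinite(P[:,2])]
    z=np.percentile(P[:,2],99.) if n!='tray' else .022
    Q=P[abs(P[:,2]-z)<.006]
    c,R,a=cv2.minAreaRect((Q[:,:2]*1000).astype(np.float32))
    print(n,'z',Q[:,2].mean().round(4),len(Q),'mean',Q[:,:2].mean(0).round(4),'rect',np.round(c,1),np.round(R,1),round(a,1),'circ',circ(Q[:0:1]) if 0 else '')
    # side view
    m=np.linalg.norm(S[...,:2]-np.array(c)/1000,axis=2)<.045
    Z=S[m&(S[...,2]>.012)]
    if len(Z): 
        z2=np.percentile(Z[:,2],98);q=Z[abs(Z[:,2]-z2)<.005];print('   side z',z2.round(4),len(q),q[:,:2].mean(0).round(4), 'x ext',np.percentile(Z[:,0],[2,98]).round(3))
# wells
m=(T[...,2]<.016)
im=np.load('/tmp/top0.npz')['im']
a=cv2.resize(im[170:250,145:265],None,fx=5,fy=5,interpolation=2)
b=cv2.resize(im[190:310,260:400],None,fx=5,fy=5,interpolation=2)
cv2.imwrite('pics/c1.png',a);cv2.imwrite('pics/c2.png',b[:600,:700])
E
```

```text
b1 z 0.1156 230 mean [ 0.5098 -0.0622] rect [510.6 -62.5] [47.  48.2] 76.6 circ 
   side z 0.1167 191 [ 0.5119 -0.0582] x ext [0.475 0.546]
b2 z 0.1551 279 mean [ 0.5019 -0.2311] rect [ 502.  -231.4] [47.5 48.7] 45.3 circ 
   side z 0.1567 132 [ 0.5042 -0.229 ] x ext [0.468 0.534]
blue z 0.1061 76 mean [ 0.3649 -0.0597] rect [365.9 -59.5] [23.7 24.2] 0.8 circ 
   side z 0.1074 58 [ 0.3674 -0.0563] x ext [0.332 0.403]
bkN z 0.0592 24 mean [0.6371 0.1265] rect [635.7 126.7] [23.9 25.8] 0.4 circ 
   side z 0.0621 47 [0.6363 0.1298] x ext [0.623 0.649]
bkW z 0.0592 30 mean [0.4291 0.1082] rect [429.5 107.3] [35.1 34.9] 47.2 circ 
   side z 0.0613 71 [0.4313 0.1118] x ext [0.414 0.449]
tray z 0.0217 1731 mean [0.5462 0.2951] rect [548.9 295.7] [135.8 138. ] 0.0 circ 
   side z 0.0238 871 [0.5466 0.2978] x ext [0.508 0.59 ]
roll z 0.025 64 mean [ 0.6844 -0.0065] rect [682.8  -4.4] [33.3 34.8] 0.9 circ 
   side z 0.0286 75 [ 0.6859 -0.0018] x ext [0.667 0.7  ]
box z 0.0372 431 mean [ 0.6892 -0.1504] rect [ 689.3 -151.1] [62.8 88.6] 22.5 circ 
   side z 0.0399 324 [ 0.6909 -0.1487] x ext [0.657 0.726]
```

View pics/c1.png

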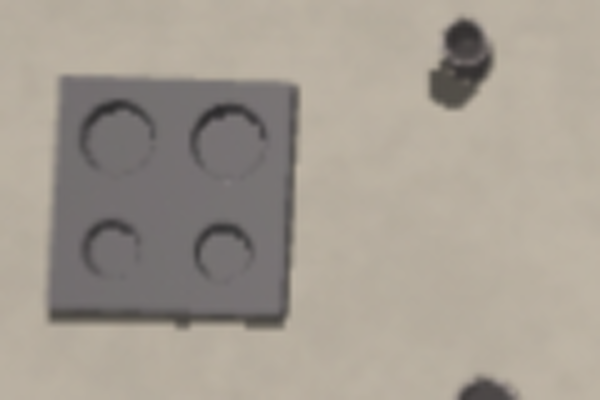

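View pics/c2.png

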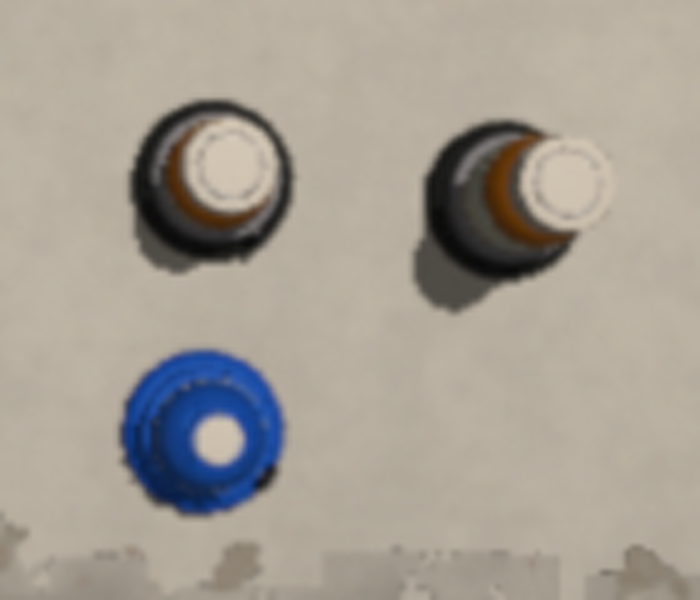

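The right-hand brown bottle's cap tops out at 155 mm and the left one's at 116 mm. That makes the right one at (364,229), around (0.502,-0.231), the tall bottle, and the crop agrees. Next I'll rectify the wells and beaker rims in both cameras to get precise centres.

```bash
cat >> h.py <<'E'
def ortho(n,im,c,z,half,px):
    m=arm.camera_model(n); g=(np.arange(px)+.5)/px*2*half-half
    # tile: up=+x, left=+y
    X=np.stack(np.broadcast_arrays(c[0]-g[:,None],c[1]-g[None,:],z),-1).reshape(-1,3).astype(float)
    K=np.array([[m['fx'],0,m['cx']],[0,m['fy'],m['cy']],[0,0,1]])
    p=cv2.projectPoints(X,cv2.Rodrigues(np.array(m['R']))[0],np.array(m['t']),K,np.array([m['k1'],0,0,0.]))[0].reshape(px,px,2).astype(np.float32)
    return cv2.remap(im,p[...,0],p[...,1],cv2.INTER_CUBIC)
E
python3 - <<'E'
from h import *
rows=[]
for n in('top','side'):
    im=np.load(f'/tmp/{n}0.npz')['im'];r=[]
    for c,z,h in(((.547,.297),.022,.075),((.6365,.128),.06,.025),((.430,.109),.06,.025)):
        o=ortho(n,im,c,z,h,266);o[::38,133]=(0,255,0)
        for k in range(0,266,27): o[k,:4]=o[:4,k]=(0,0,255)
        o[133,128:139]=(0,255,0);o[128:139,133]=(0,255,0)
        r.append(o)
    rows.append(np.hstack(r))
cv2.imwrite('pics/o1.png',np.clip(np.vstack(rows)*1.4,0,255).astype(np.uint8))
E
```

```text
(no output)
```

View pics/o1.png

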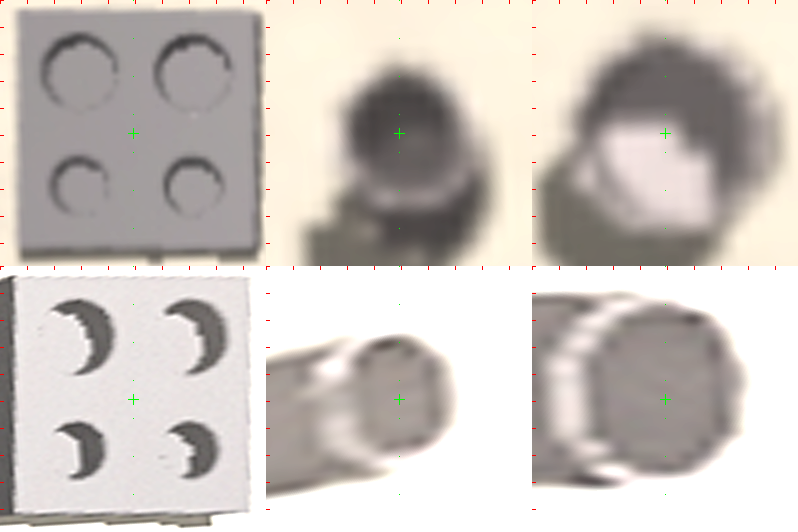

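Tile readings put the tray centre at about (0.549, 0.2955), with well spacing of 64 mm as specified and no visible rotation. The narrow beaker is at about (0.636, 0.1275) and the wide one at about (0.430, 0.1085). The two cameras agree to about 2 mm. I'll go to the narrow beaker with the fingers closing along y.

```bash
python3 -m crank '[[0,0.423,-0.3525,-0.10,0.417],[0,0.423,-0.3525,-0.10,0.417],[0,0.423,-0.3525,-0.10,0.417],[0,0.423,-0.3525,-0.10,0.417],[0,0.423,-0.3525,-0.10,0.417],[0,0.423,-0.3525,-0.10,0.417],[0,0.423,-0.3525,-0.10,0.417],[0,0.423,-0.3525,-0.10,0.417]]' 15
python3 -c "
from cell import arm;s=arm.read_state();print(s['eef_pos'],s['tool_rot'],s['q'])"
```

```text
time_s: 0.9
eef_pos: [0.5035, 0.2373, 0.1697]
tool_rot: [-0.0, -0.0, 1.0, -0.0]
force: [-0.1, 0.9, -0.3]
opening: 0.0882
grasp_force: 0.0
[0.50351155 0.23731857 0.16969721] [-2.19663708e-04 -1.11434527e-05  9.99999976e-01 -1.70251447e-05] [ 2.29932401e-01  4.42803842e-01  1.49854149e+00  7.18329316e-05
  1.20068285e+00 -1.34091221e+00]
```

```bash
python3 -m crank '[[0,0,0,0,0],[0,0,0,0,0]]'
```

```text
time_s: 1.1
eef_pos: [0.5024, 0.2384, 0.1696]
tool_rot: [-0.001, 0.001, 1.0, -0.0]
force: [0.2, -0.7, -0.8]
opening: 0.0883
grasp_force: 0.0
```

```bash
python3 -m crank '[[0,0.1336,-0.111,-0.05,0],[0,0.1336,-0.111,-0.05,0],[0,0.1336,-0.111,-0.05,0],[0,0.1336,-0.111,-0.05,0],[0,0.1336,-0.111,-0.05,0],[0,0.1336,-0.111,-0.05,0]]'
python3 - <<'E'
from h import *
rows=[]
for n in('top','side'):
    im,d=snap(n,n+'1')
    rows.append(cv2.resize(ortho(n,im,(.636,.1275),.10,.09,400) if 0 else ortho(n,im,(.636,.1275),.06,.09,400),None,fx=1,fy=1))
cv2.imwrite('pics/o2.png',np.hstack(rows))
E
```

```text
time_s: 1.7
eef_pos: [0.6352, 0.1292, 0.1202]
tool_rot: [-0.0, -0.001, 1.0, 0.0]
force: [0.5, 0.0, -0.4]
opening: 0.0881
grasp_force: 0.0
```

View pics/o2.png

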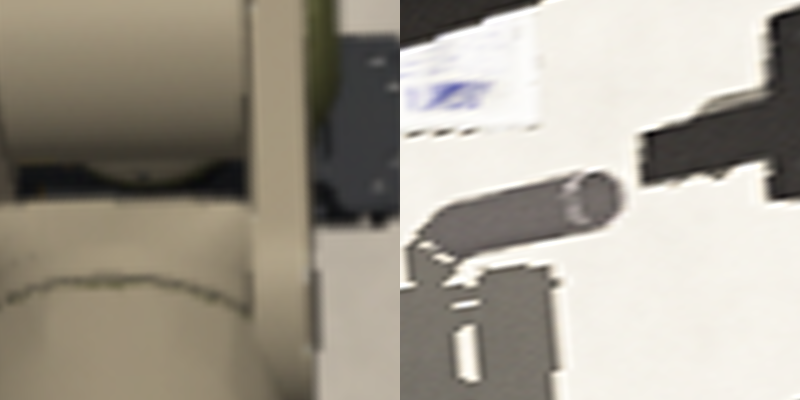

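The top view is blocked by the arm. The side view shows the beaker between the fingers, so I'll descend and grip.

```bash
python3 -m crank '[[0,0,-0.001,-0.04,0],[0,0,-0.001,-0.07,0],[0,0,-0.001,-0.099,0],[0,0,-0.001,-0.099,0],[120,0,-0.001,-0.099,0],[255,0,-0.001,-0.099,0],[255,0,-0.001,-0.099,0],[255,0,-0.001,-0.099,0]]' 12;python3 -m crank '[[255,0,0,0,0],[255,0,0,0,0],[255,0,0,0,0]]'
```

```text
time_s: 2.6
eef_pos: [0.6364, 0.1271, 0.0225]
tool_rot: [0.001, -0.0, 1.0, 0.0]
force: [-0.7, -0.8, -1.1]
opening: 0.0578
grasp_force: 0.0
time_s: 2.9
eef_pos: [0.6359, 0.1269, 0.0213]
tool_rot: [0.0, -0.0, 1.0, 0.0]
force: [0.2, -0.7, -0.3]
opening: 0.0341
grasp_force: 0.0
```

```bash
python3 -m crank '[[255,0,0,0,0],[255,0,0,0,0],[255,0,0,0,0],[255,0,0,0.04,0],[255,0,0,0.08,0],[255,0,0,0.10,0]]';python3 -m crank '[[255,0,0,0,0],[255,0,0,0,0]]'
```

```text
time_s: 3.5
eef_pos: [0.6369, 0.127, 0.1248]
tool_rot: [0.002, -0.0, 1.0, 0.0]
force: [-0.1, -0.4, -0.1]
opening: 0.0269
grasp_force: 12.0
time_s: 3.7
eef_pos: [0.6355, 0.1269, 0.1203]
tool_rot: [-0.001, -0.0, 1.0, -0.0]
force: [-0.4, 0.5, -0.5]
opening: 0.0267
grasp_force: 12.0
```

```bash
python3 -m crank '[[255,-0.119,0.136,-0.04,0],[255,-0.119,0.136,-0.04,0],[255,-0.119,0.136,-0.04,0],[255,-0.119,0.136,-0.04,0],[255,-0.119,0.136,-0.04,0],[255,-0.119,0.136,-0.04,0],[255,-0.119,0.136,-0.04,0],[255,-0.119,0.136,-0.04,0]]'
python3 - <<'E'
from h import *
im,d=snap('side','side2')
s=arm.read_state();print(s['eef_pos'])
zr=s['eef_pos'][2]+.039
o=[ortho('side',im,(.517,.263),z,.045,400) for z in(zr,zr-.06)]
for k in o: k[200,190:211]=k[190:211,200]=(0,255,0)
cv2.imwrite('pics/o3.png',np.hstack(o))
E
```

```text
time_s: 4.5
eef_pos: [0.5176, 0.262, 0.081]
tool_rot: [-0.0, 0.001, 1.0, -0.0]
force: [0.1, -0.8, -0.2]
opening: 0.0267
grasp_force: 12.0
[0.51759686 0.26209139 0.08114591]
```

View pics/o3.png

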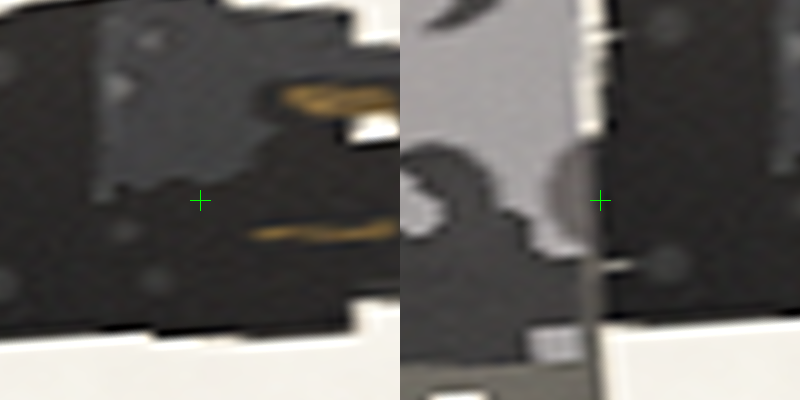

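Only the held beaker's lower left arc is visible, in the right tile around (548,195). It puts the beaker at x≈0.518 against 0.5175 for the well. I'll lower it.

```bash
python3 -m crank '[[255,0,0.001,-0.015,0],[255,0,0.001,-0.03,0],[255,0,0.001,-0.036,0],[255,0,0.001,-0.042,0],[255,0,0.001,-0.042,0]]'; python3 -m crank '[[255,0,0,-0.004,0],[255,0,0,-0.008,0],[255,0,0,-0.008,0]]'
```

```text
time_s: 5.05
eef_pos: [0.5169, 0.2637, 0.0389]
tool_rot: [-0.0, 0.0, 1.0, -0.0]
force: [-0.6, -0.3, -0.4]
opening: 0.0268
grasp_force: 12.0
time_s: 5.35
eef_pos: [0.5167, 0.2639, 0.0309]
tool_rot: [-0.0, -0.0, 1.0, -0.0]
force: [0.2, -0.4, -0.6]
opening: 0.0266
grasp_force: 12.0
```

It is 12 mm into the well with no contact force. Releasing now.

```bash
python3 -m crank '[[255,0,0,-0.0015,0],[255,0,0,-0.0015,0],[90,0,0,-0.0015,0],[90,0,0,-0.0015,0],[90,0,0,-0.0015,0],[90,0,0,-0.0015,0]]'; python3 -m crank '[[90,0,0,0.04,0],[90,0,0,0.08,0],[0,-0.087,-0.155,0.09,0],[0,-0.087,-0.155,0.09,0],[0,-0.087,-0.155,0.09,0],[0,-0.087,-0.155,0.09,0],[0,-0.087,-0.155,0.09,0],[0,-0.087,-0.155,0.09,0]]'
python3 - <<'E'
from h import *
im,d=snap('side','side3'); im2,d=snap('top','top3')
o=[ortho('side',im,(.549,.295),.022,.09,400),ortho('side',im,(.43,.1085),.06,.07,400)]
cv2.imwrite('pics/o4.png',np.hstack(o))
E
```

```text
time_s: 5.95
eef_pos: [0.5169, 0.264, 0.0298]
tool_rot: [0.0, -0.0, 1.0, -0.0]
force: [-0.9, 0.1, -0.7]
opening: 0.0561
grasp_force: 0.0
time_s: 6.75
eef_pos: [0.4303, 0.1089, 0.1201]
tool_rot: [0.001, 0.0, 1.0, 0.0]
force: [-0.1, 0.8, -0.2]
opening: 0.0878
grasp_force: 0.0
```

View pics/o4.png

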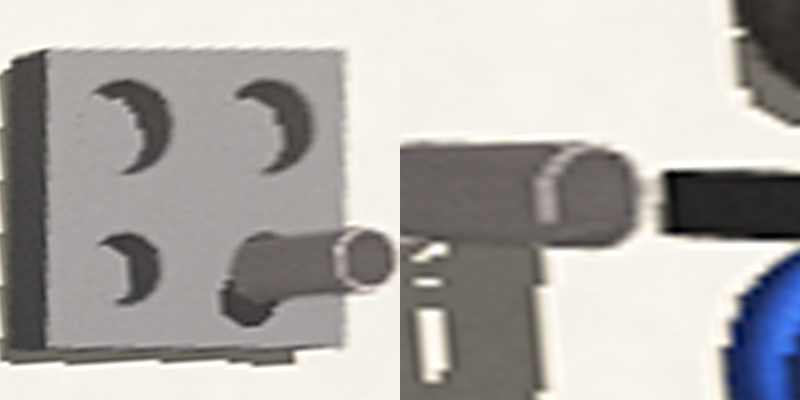

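The narrow beaker stands in its well (left tile, about (255,265)). Next is the wide beaker.

```bash
python3 -m crank '[[0,0,0,-0.04,0],[0,0,0,-0.07,0],[0,0,0,-0.099,0],[0,0,0,-0.099,0],[120,0,0,-0.099,0],[255,0,0,-0.099,0],[255,0,0,-0.099,0],[255,0,0,-0.099,0]]' 12;python3 -m crank '[[255,0,0,0,0],[255,0,0,0,0],[255,0,0,0,0],[255,0,0,0,0],[255,0,0,0,0],[255,0,0,0.04,0],[255,0,0,0.08,0],[255,0,0,0.10,0]]';python3 -m crank '[[255,0,0,0,0]]'
```

```text
time_s: 7.65
eef_pos: [0.4304, 0.109, 0.0216]
tool_rot: [0.001, -0.0, 1.0, -0.0]
force: [0.1, -0.1, -0.3]
opening: 0.0584
grasp_force: 0.0
time_s: 8.45
eef_pos: [0.4307, 0.109, 0.1234]
tool_rot: [0.002, -0.0, 1.0, -0.0]
force: [0.3, 0.4, -0.5]
opening: 0.0364
grasp_force: 12.0
time_s: 8.55
eef_pos: [0.4311, 0.109, 0.1229]
tool_rot: [0.002, -0.0, 1.0, -0.0]
force: [0.3, 0.1, -1.7]
opening: 0.0363
grasp_force: 12.0
```

```bash
python3 -m crank '[[255,0.1515,0.2185,0.005,0],[255,0.1515,0.2185,0.005,0],[255,0.1515,0.2185,0.005,0],[255,0.1515,0.2185,0.005,0],[255,0.1515,0.2185,0.005,0],[255,0.1515,0.2185,0.005,0],[255,0.1515,0.2185,0.005,0],[255,0.1515,0.2185,0.005,0]]'; python3 -m crank '[[255,0,0,-0.04,0],[255,0,0,-0.07,0],[255,0,0,-0.078,0],[255,0,0,-0.082,0],[255,0,0,-0.086,0],[255,0,0,-0.086,0]]'
```

```text
time_s: 9.35
eef_pos: [0.5807, 0.3268, 0.124]
tool_rot: [-0.001, -0.0, 1.0, -0.001]
force: [-0.4, 0.6, -0.6]
opening: 0.0364
grasp_force: 12.0
time_s: 9.95
eef_pos: [0.5818, 0.3274, 0.0408]
tool_rot: [0.001, -0.0, 1.0, 0.0]
force: [-0.1, -0.0, -0.4]
opening: 0.0366
grasp_force: 12.0
```

```bash
python3 -m crank '[[255,0,0,-0.004,0],[255,0,0,-0.008,0],[255,0,0,-0.01,0],[255,0,0,-0.01,0]]'
```

```text
time_s: 10.35
eef_pos: [0.5813, 0.3274, 0.0294]
tool_rot: [-0.0, -0.0, 1.0, -0.0]
force: [-0.7, -0.7, 0.3]
opening: 0.0362
grasp_force: 12.0
```

The wide beaker is seated. I'll release it, retreat, and travel toward the tall bottle while pre-turning clockwise to leave room for the twist.

```bash
python3 -m crank '[[70,0,0,0,0],[70,0,0,0,0],[70,0,0,0,0],[70,0,0,0,0],[70,0,0,0.04,0],[70,0,0,0.09,0],[0,0,0,0.14,0],[0,0,0,0.19,0]]'; python3 -m crank '[[0,-0.079,-0.558,0.02,-1.1],[0,-0.079,-0.558,0.02,-1.1],[0,-0.079,-0.558,0.02,-1.1],[0,-0.079,-0.558,0.02,-1.1],[0,-0.079,-0.558,0.02,-1.1],[0,-0.079,-0.558,0.02,-1.1],[0,-0.079,-0.558,0.02,-1.1],[0,-0.079,-0.558,0.02,-1.1]]';python3 -m crank '[[0,0,0,0,0],[0,0,0,0,0]]'; python3 -c "
from h import *
im,d=snap('side','side4'); im2,d=snap('top','top4')
o=[ortho(n,i,(.549,.295),.022,.09,400) for n,i in(('side',im),('top',im2))]
cv2.imwrite('pics/o5.png',np.hstack(o))
s=arm.read_state();print(s['q'],s['tool_rot'],s['moment'])"
```

```text
time_s: 11.15
eef_pos: [0.5811, 0.3273, 0.222]
tool_rot: [0.0, -0.0, 1.0, 0.0]
force: [0.4, 0.5, 0.6]
opening: 0.0783
grasp_force: 0.0
time_s: 11.95
eef_pos: [0.5247, -0.0702, 0.2343]
tool_rot: [0.0, 0.525, 0.851, 0.0]
force: [0.6, -0.2, -0.4]
opening: 0.0883
grasp_force: 0.0
time_s: 12.15
eef_pos: [0.5253, -0.069, 0.2341]
tool_rot: [0.0, 0.523, 0.852, 0.0]
force: [0.8, 1.0, -0.0]
opening: 0.0881
grasp_force: 0.0
[-3.48994724e-01  3.26985149e-01  1.49100144e+00  3.11418420e-04
  1.32360027e+00 -8.21435854e-01] [-2.71790027e-05  5.22018425e-01  8.52934195e-01  1.48537883e-04] [-0.02579204  0.00713884 -0.01616896]
```

View pics/o5.png

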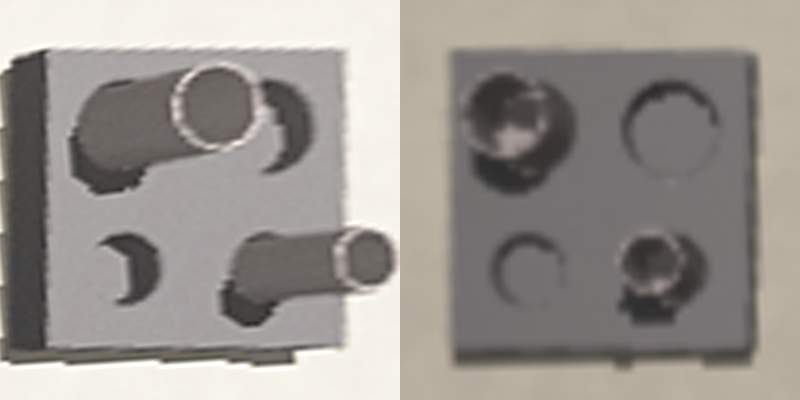

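Both beakers stand in their correct wells: wide upper left, narrow lower right. Now I'll move over the tall cap.

```bash
python3 -m crank '[[0,-0.0225,-0.162,0,0],[0,-0.0225,-0.162,0,0],[0,-0.0225,-0.162,0,0],[0,-0.0225,-0.162,0,0],[0,-0.0225,-0.162,-0.03,0],[0,-0.0225,-0.162,-0.06,0],[0,-0.0225,-0.162,-0.06,0]]' 8; python3 -c "
from h import *
im,d=snap('side','side5'); im2,d=snap('top','top5')
o=[im[130:230,230:370],im2[170:270,310:450]]
cv2.imwrite('pics/o6.png',cv2.resize(np.hstack(o),(800,286),interpolation=2))
s=arm.read_state();print(s['eef_pos'])"
```

```text
time_s: 12.95
eef_pos: [0.5021, -0.2279, 0.1707]
tool_rot: [-0.003, 0.522, 0.853, 0.0]
force: [-0.0, -0.1, 0.9]
opening: 0.0882
grasp_force: 0.0
[ 0.50357345 -0.2292755   0.17475716]
```

View pics/o6.png

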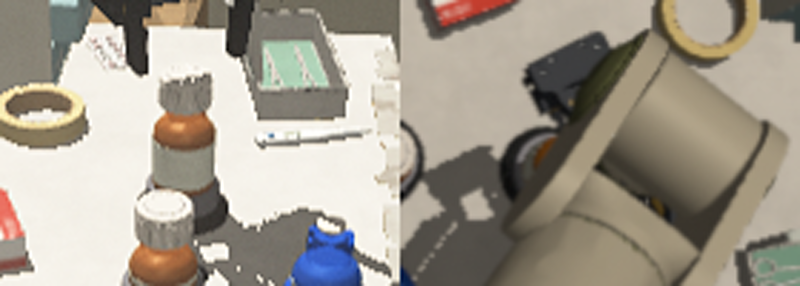

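The fingers straddle the tall cap: left tile, fingers at (135,50) and (240,40), cap at (187,75). I'll descend and close gently.

```bash
python3 -m crank '[[0,0,0,-0.02,0],[0,0,0,-0.035,0],[0,0,0,-0.049,0],[0,0,0,-0.049,0],[60,0,0,-0.049,0],[100,0,0,-0.049,0],[100,0,0,-0.049,0],[100,0,0,-0.049,0]]' 5; python3 -m crank '[[130,0,0,0,0],[130,0,0,0,0],[130,0,0,0,0],[130,0,0,0,0]]'
```

```text
time_s: 13.85
eef_pos: [0.5031, -0.2304, 0.1256]
tool_rot: [0.0, 0.523, 0.853, -0.0]
force: [0.0, -0.2, -0.7]
opening: 0.0582
grasp_force: 0.0
time_s: 14.25
eef_pos: [0.503, -0.2304, 0.1252]
tool_rot: [0.0, 0.523, 0.853, -0.0]
force: [-0.8, 0.1, 2.7]
opening: 0.0506
grasp_force: 5.0
```

It is gripped and well centred, with lateral force under 1 N. I'll firm the grip and press.

```bash
python3 -m crank '[[255,0,0,0,0],[255,0,0,0,0],[255,0,0,0,0],[255,0,0,0,0]]' 45; python3 -m crank '[[255,0,0,-0.002,0],[255,0,0,-0.004,0],[255,0,0,-0.006,0],[255,0,0,-0.007,0],[255,0,0,-0.007,0],[255,0,0,-0.007,0]]'
```

```text
time_s: 14.65
eef_pos: [0.503, -0.2304, 0.1251]
tool_rot: [0.0, 0.523, 0.853, -0.0]
force: [-0.4, 0.2, 3.2]
opening: 0.0495
grasp_force: 45.0
time_s: 15.25
eef_pos: [0.503, -0.2304, 0.1182]
tool_rot: [0.0, 0.523, 0.853, -0.0]
force: [-0.7, 1.1, 7.4]
opening: 0.0497
grasp_force: 45.0
```

7.4 N corresponds to about 6.8 mm of press. I'll twist anticlockwise.

```bash
python3 -m crank '[[255,0,0,0,0.1],[255,0,0,0,0.2],[255,0,0,0,0.3],[255,0,0,0,0.4],[255,0,0,0,0.5],[255,0,0,0,0.5]]'; python3 -c "
from cell import arm
s=arm.read_state();print(s['moment'],s['force'],s['eef_pos'],s['tool_rot'],s['q'][5])"
```

```text
time_s: 15.85
eef_pos: [0.5029, -0.2307, 0.1182]
tool_rot: [0.0, 0.294, 0.956, -0.0]
force: [-0.9, -1.4, 7.3]
opening: 0.0496
grasp_force: 45.0
[-0.12629015  0.25002235  0.03336528] [-0.88305972 -1.42156377  7.34023346] [ 0.50285354 -0.23071763  0.1182079 ] [ 1.85385282e-04  2.94051351e-01  9.55789529e-01 -3.80506010e-04] -1.615234934630426
```

The moment about z is tiny, so the cap is turning with the grip. I'll continue to 60°.

```bash
python3 -m crank '[[255,0,0,0,0.1],[255,0,0,0,0.2],[255,0,0,0,0.3],[255,0,0,0,0.4],[255,0,0,0,0.5],[255,0,0,0,0.55],[255,0,0,0,0.55],[255,0,0,0,0.55]]'; python3 -c "
from cell import arm
s=arm.read_state();print(s['moment'],s['force'],s['eef_pos'],s['tool_rot'],s['q'][5])"
```

```text
time_s: 16.65
eef_pos: [0.5019, -0.2312, 0.1179]
tool_rot: [-0.001, 0.025, 1.0, -0.001]
force: [-7.6, -3.4, 6.7]
opening: 0.0492
grasp_force: 45.0
[-0.54879173  1.02867355  0.01458985] [-7.59217704 -3.41872128  6.72048709] [ 0.50193246 -0.2311685   0.11794726] [-1.10587876e-03  2.48765739e-02  9.99689736e-01 -6.03772339e-04] -2.1624306586816067
```

It has turned 60.2°. Lifting.

```bash
python3 -m crank '[[255,0,0,0.004,0],[255,0,0,0.008,0],[255,0,0,0.012,0],[255,0,0,0.016,0],[255,0,0,0.02,0],[255,0,0,0.02,0]]'
```

```text
time_s: 17.25
eef_pos: [0.5028, -0.2303, 0.1378]
tool_rot: [-0.0, 0.025, 1.0, 0.0]
force: [0.3, 0.0, 0.2]
opening: 0.0497
grasp_force: 45.0
```

```bash
python3 -m crank '[[255,0,0,0.015,0],[255,0,0,0.03,0],[255,0,0,0.042,0],[255,0,0,0.0475,0],[255,0,0,0.0475,0],[255,0,0,0.0475,0],[255,0,0,0.0475,0]]'; python3 -c "
from h import *
im,d=snap('side','side6')
cv2.imwrite('pics/o7.png',cv2.resize(im[110:390,180:400],(628,800)[:1]+(600,) if 0 else (471,600),interpolation=2))"
```

```text
time_s: 17.95
eef_pos: [0.5027, -0.2302, 0.1847]
tool_rot: [-0.0, 0.025, 1.0, 0.0]
force: [0.6, 0.4, -0.2]
opening: 0.0497
grasp_force: 45.0
```

View pics/o7.png

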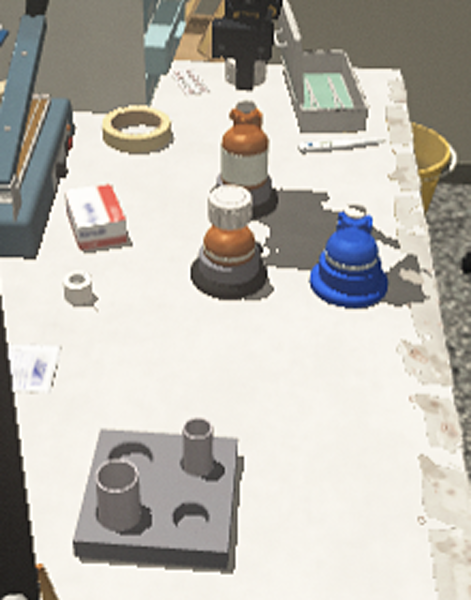

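The cap is in the gripper (245,72), clear of the open tall bottle (245,110). Both beakers are in their wells, and the short bottle, carton and roll are untouched.

```bash
python3 -c "
from cell import arm
print(arm.hand_in())"
```

```text
the job is handed in; nothing more can be done
None
```

I stood both beakers in their matching wells, then opened the tall bottle; its cap is held level about 6 cm above its seat, and I handed the job in at about 18 s (the hand-in returned no verdict).

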